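# Bring the tray home and tip the slide mailers into it

### The arm

A 7-joint arm with a two-finger parallel gripper is mounted at the origin on the work surface. World frame = base frame: x ahead of the robot, y to its left, z up, the work surface at z = 0. Lengths are in m, angles in rad, forces in N, time in s.
With the tool pointing down it reaches from about 0.4 to 0.9 m from the base axis. Payload 5.6 kg.
Tool frame: the origin (TCP) lies midway between the tips of the shut fingers; the grasp point (between the pads) lies 19 mm behind it; y points along the fingers, z is the direction in which the jaws open and shut, and the axes are right-handed (so a half turn about y gives the same grasp; the last joint's range is limited). The gripper opens to 92 mm and grips with 3 to 60 N. Pads are 20 mm wide; open, the fingers measure 128 mm over their backs; the gripper's body (75 mm by 189 mm) begins 69 mm behind the grasp point.
Start: joints at [1.169, 0.468, -0.012, 1.603, 0.006, 1.071, -0.056], TCP at [0.228, -0.609, 0.177] pointing down, gripper open.
Joint ranges: [-2.53, 2.53], [-0.31, 2.02], [-1.57, 1.55], [0.28, 2.44], [-1.29, 4.43], [0.15, 1.84], [-2.92, 2.92]. Speed limits (rad/s): [2.57, 2.57, 3.14, 3.14, 3.14, 3.14, 3.14].

### API

Orientations are given as a 3x3 rotation matrix whose columns are the frame's x, y, z axes.
In Python, from station import env, effector, solver, viewer, workorder, search_frame, tip_of gives the robot as it stands. Calls block until the motion is done:
- env.reach(position, orientation): joint-space move of the TCP to a pose.
- env.movel(position, frame=None, rate=0.15): straight line of the TCP; frame=None keeps the orientation; rate is the mean speed in m/s.
- env.goto_joints(angles): joint-space move.
- effector.release() and effector.grasp(squeeze=None): open the fingers fully, or close them until they stop; squeeze is the grip in N (None keeps the last).
- env.pause(seconds).
- solver.inverse_kinematics(position, orientation): joint angles nearest the present ones, or None.
- env.sense(): the state.
- viewer.read_camera(name): name is "scene" or "top" or "wrist"; returns (picture, depth): 384x512x3 uint8, red, green, blue; 384x512 float32, m along the optical axis (not along the pixel's ray), 0 where there is no reading.
- viewer.camera_info(name): a dict with "intrinsics" (3x3 intrinsics, pixels), "eye" and "rotation" of the camera in the world; the wrist camera has in their place "T_tool_cam" (4x4, takes a point from camera to tool coordinates, whose origin is the TCP and whose axes are the tool frame's). Camera axes: x right, y up, looking along -z (the intrinsics and any distortion apply to the point x, -y, -z); pixel columns grow to the right and rows downward; lengths in m; the calibration is good to about 2 mm. The wrist camera is an equidistant fisheye: a pixel r from the principal point sees the ray r / f radians off the axis. A picture is of the moment at which its call begins: read the wrist's pose just before it. camera_info takes no time and is no camera call.
A pose or a line that the arm cannot do raises env.PlanningError and nothing moves.
- workorder.finish_job(): hands the job in, once; it reports no verdict.
Trained networks look in the newest picture that a camera, given by its name, has taken for a name from the list of things; names that differ only in an ending like _2 or _b are one class to them, and where a whole thing is asked for, a point or a joint stands for the part that bears it (a point fixed in the world has none). Each returns a list of dicts, best first, with "score" (0 to 1); they miss things now and then, are a little off and sometimes report something else, mostly with a low value. They report only what shows in the picture. A call takes as long as a camera call. They do not tell look-alikes from the thing itself.
- search_frame(camera, name): "at" ([x, y, z] in m, in world coordinates, good to about 4 mm: the middle of the surface that is visible of it).
- tip_of(camera, name): "at" ([x, y, z] in m, in world coordinates, good to about 4 mm: a listed point, or the origin of a listed thing).
The state is a dict: "t": time; "joint_positions": joint angles; "joint_velocities": joint speeds; "tau": joint torques, N m; "ee_pos": TCP position; "tcp_rot": TCP orientation; "wrist_force": force on the tool from outside, world axes, zero at the start; "moment": the same for the moment, N m; "gripper_width": finger opening in m.
Only numpy, scipy, OpenCV 4.12 (cv2) and the standard library are available. Lean on these libraries where they do the work, as an engineer would, in place of code of your own. Each camera call takes 0.05 s, during which the arm holds its last target.

### The job

Push the grey tray carriage along its rail, on the yellow stripe at the middle of its push plate so that it does not jam, until it is fully home against the end stop under the hopper. Then pull the blue hopper forward by its yellow bar to its stop so that all three slide mailers slide out into the tray, and leave the hopper tipped, the mailers in the tray and the tray still home. Leave everything else on the bench alone.

Things in the scene. Friction and masses are not known exactly. Their poses are not given: they have to be found in the camera images.
- station: Loading station, fixed. Grey base plate 300 x 420 x 8 mm (x by y). Origin: on the table surface under its centre; z up, +y along the rail from its open end to the hopper (world y at yaw 0), the push direction. Two aluminium rails (tops z = 22 mm, y -200 to 115 mm) with a 32 mm groove between them on the line x = 0. White cheeks hold the hopper: x = +-94 mm (10 mm thick), y 80 to 170 mm, up to z = 102 mm.
- end_stop (a point): Middle of the face of the red end stop in the groove, station (0, 8, 15) mm; the carriage's runner meets it when fully home.
- arch (a point): Centre of the underside of the white light bar that crosses above the rail, station (0, -18, 112) mm. The bar fills y -33 to -3 mm, z 112 to 137 mm, x -145 to 145 mm, on posts at x = +-137 mm. It overhangs the push plate by 5 mm when the carriage is home, so an upright tool cannot finish the push: lean it back 35 to 45 degrees, tip towards +y.
- carriage: Grey open tray, loose on the rails, about 0.4 kg. Origin: centre of its underside (22 mm above the table), axes as the station's. 150 x 130 mm (x by y), walls 34 mm high, floor and walls 4 mm. At y -65 to -73 mm a push plate 190 wide, 65 high. Rubber runner below its rear, 30 wide, 36 long (y -37 to -73), in the groove. Fully home its origin is at station y = 45 mm; it starts 120 to 165 mm short of that.
- push_face (a point): Centre of the outer (-y) face of the carriage's push plate, on a yellow stripe 30 mm wide; 55 mm above the table, carriage (0, -73, 33) mm. Pushed towards +y within about 8 mm of the stripe's middle the carriage slides with 2 to 5 N; from about 15 to 25 mm off centre it skews and jams. At home this face is at station y = -28 mm.
- hopper (a joint): Blue tip-out hopper at the end of the rail, in rad: 0 level (start), grows as its top is pulled towards station -y, over the tray; hard stop at 0.96. The pivot is stiff (2 to 3 N at the bar) and stays where it is left. Floor 126 x 100 mm, walls 45 mm high on three sides, open towards -y. The mailers slide out between about 0.4 and 0.75 rad.
- hopper_pivot (a point): Pivot axis of the hopper (parallel to the station's x), at its open front lip: station (0, 90, 85) mm.
- hopper_bar (a point): Centre of the yellow bar across the top of the hopper: 12 mm dia, 125 mm long between its uprights, along the station's x. At angle 0 it is at station (0, 120, 210) mm, that is 30 mm (+y) and 125 mm (+z) from the pivot; it swings on a circle about the pivot.
- mailer1: White slide mailer (closed flat plastic case), 30 x 80 x 15 mm, 40 g, loose; origin: centre of its underside, y along its length. One of three lying side by side in the hopper.
- mailer2: Green slide mailer (closed flat plastic case), 30 x 80 x 15 mm, 40 g, loose; origin: centre of its underside, y along its length. One of three lying side by side in the hopper.
- mailer3: Orange slide mailer (closed flat plastic case), 30 x 80 x 15 mm, 40 g, loose; origin: centre of its underside, y along its length. One of three lying side by side in the hopper.
- dropper: Loose bystander, to be left alone. Amber dropper bottle with red cap, 36 dia x 75 mm; origin: centre of its underside.
- slidebox: Loose bystander, to be left alone. Flat blue slide box with white lid, 85 x 120 x 37 mm; origin: centre of its underside.
- stainjar: Loose bystander, to be left alone. Open glass staining jar, 64 dia x 85 mm; origin: centre of its underside.
- marker: Loose bystander, to be left alone. Black marker pen, 14 dia x 150 mm, lying down; origin: centre of its underside (the pen: its mid point on the table).
Mind the look-alikes: they are no part of the job. Of the things shaped like the mailer2, the green one is meant.

How it is judged:
On the way, in this order (a step that is already met when the one before it is completed fails the run):
1. The carriage is pushed fully home (within 5 mm of the stop) with the hopper still level (y of carriage in the frame of station above 0.04 m and angle between the y axis of carriage and the y axis of station, either way round below 0.09 rad and angle between carriage's own z axis and vertical below 0.06 rad and value of joint hopper below 0.2 rad), for 0.2 s.
2. The hopper is pulled forward to its stop (beyond 0.90 rad) with the carriage home (within 8 mm) (y of carriage in the frame of station above 0.037 m and angle between the y axis of carriage and the y axis of station, either way round below 0.09 rad and angle between carriage's own z axis and vertical below 0.06 rad and value of joint hopper above 0.9 rad), for 0.1 s.
At the end, for the whole second after the job is handed in: The carriage is level on its rails, within 8 mm of the end stop and skewed by less than 0.09 rad, the hopper is left tipped (beyond 0.75 rad), all three mailers lie inside the tray's walls (origin less than 55 mm above the tray's underside), and carriage and mailers are at rest (y of carriage in the frame of station above 0.037 m and angle between the y axis of carriage and the y axis of station, either way round below 0.09 rad and angle between carriage's own z axis and vertical below 0.06 rad and value of joint hopper above 0.75 rad and linear speed of each of carriage, mailer1, mailer2, mailer3 below 0.02 m/s and x of mailer1 in the frame of carriage between -0.071 and 0.071 m and y of mailer1 in the frame of carriage between -0.065 and 0.061 m and z of each of mailer1, mailer2, mailer3 in the frame of carriage below 0.055 m and x of mailer2 in the frame of carriage between -0.071 and 0.071 m and y of mailer2 in the frame of carriage between -0.065 and 0.061 m and x of mailer3 in the frame of carriage between -0.071 and 0.071 m and y of mailer3 in the frame of carriage between -0.065 and 0.061 m); the robot touches nothing.
It fails at once if A bystander is moved by more than 30 mm (distance of any of dropper, slidebox, stainjar, marker from where it was at the start of the episode above 0.03 m).
It also fails if it takes over 59 s, if anything falls off the work surface, if the arm or the gripper's body presses on something with over 40 N, if the wrist force passes 120 N, or if a joint passes its speed limit or range.

## Working session

There is one attempt and no reset: what is moved stays moved. The work goes in short steps, each a Python script; the robot and the scene stay as the last script left them, time stands still between calls to the robot, and variables do not carry over. Pictures are saved under pics/ and viewed, and the job is handed in when it is done.

```bash
ls; mkdir -p pics
python3 - <<'E'
from station import env, effector, solver, viewer, workorder, search_frame, tip_of
import cv2,numpy as np
s=env.sense();print(s['t'],s['ee_pos'],s['tcp_rot'],s['gripper_width'])
ims=[]
for c in ['scene','top']:
    p,d=viewer.read_camera(c);cv2.imwrite(f'pics/{c}0.png',p[:,:,::-1]);np.savez(f'{c}0.npz',p=p,d=d)
    i=viewer.camera_info(c);print(c,i)
    for n in ['end_stop','arch','carriage','push_face','hopper_pivot','hopper_bar','station','mailer1','mailer2','mailer3']:
        r=tip_of(c,n); print(c,n,[(np.round(x['at'],3).tolist(),round(x['score'],2)) for x in r[:3]])
print(env.sense()['t'])
E
```

```text
pics
0.0 [ 0.22795679 -0.60803311  0.17597817] [[-9.36341081e-01 -7.23182996e-04  3.51090952e-01]
 [-3.51091671e-01  1.54569164e-03 -9.36339815e-01]
 [ 1.34466682e-04 -9.99998544e-01 -1.70119811e-03]] 0.09212252605040391
scene {'intrinsics': array([[414.48207548,   0.        , 256.56600167],
       [  0.        , 414.48207548, 194.56186917],
       [  0.        ,   0.        ,   1.        ]]), 'eye': array([1.3902848 , 0.44601802, 0.66662801]), 'rotation': array([[-0.41663202, -0.45576819,  0.78657048],
       [ 0.90907318, -0.20704545,  0.36154962],
       [-0.00192698,  0.86568328,  0.50058841]])}
scene end_stop [([0.517, 0.056, 0.014], 0.84), ([0.682, -0.07, -0.002], 0.71)]
scene arch [([0.515, 0.031, 0.112], 0.79)]
scene carriage [([0.5, -0.063, 0.021], 0.94)]
scene push_face [([0.494, -0.136, 0.057], 0.85), ([0.5, -0.059, 0.022], 0.52)]
scene hopper_pivot [([0.528, 0.14, 0.082], 0.96)]
scene hopper_bar [([0.53, 0.168, 0.208], 0.62)]
scene station [([0.523, 0.049, -0.002], 0.81)]
scene mailer1 [([0.582, 0.403, 0.0], 0.89), ([0.536, 0.188, 0.088], 0.74), ([0.499, 0.189, 0.09], 0.6
[... 529 characters left out ...]
718,  0.00392288],
       [ 0.00264371,  0.08135619,  0.99668158]])}
top end_stop [([0.517, 0.057, 0.016], 0.76)]
top arch [([0.516, 0.031, 0.114], 0.79)]
top carriage [([0.502, -0.065, 0.023], 0.87)]
top push_face [([0.49, -0.137, 0.056], 0.82)]
top hopper_pivot [([0.528, 0.135, 0.084], 0.69)]
top hopper_bar [([0.536, 0.168, 0.208], 0.56)]
top station [([0.49, 0.31, 0.003], 0.52)]
top mailer1 [([0.581, 0.404, -0.005], 0.93), ([0.576, 0.181, 0.091], 0.83), ([0.5, 0.192, 0.09], 0.68)]
top mailer2 [([0.581, 0.404, -0.005], 0.93), ([0.576, 0.181, 0.091], 0.83), ([0.5, 0.192, 0.09], 0.68)]
top mailer3 [([0.581, 0.404, -0.005], 0.93), ([0.576, 0.181, 0.091], 0.83), ([0.5, 0.192, 0.09], 0.68)]
1.1
```

View pics/scene0.png

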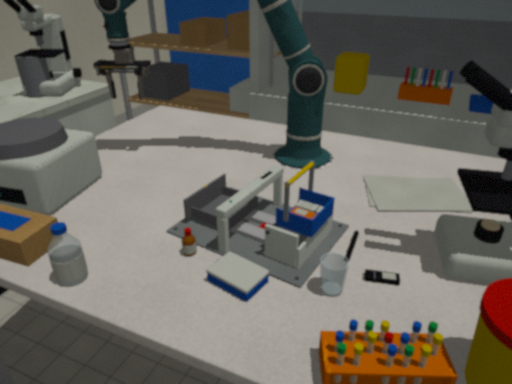

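View pics/top0.png

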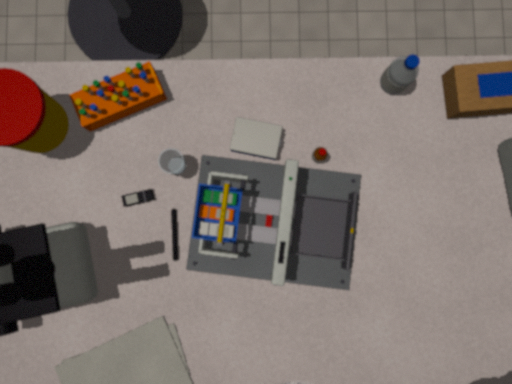

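The scene view shows the carriage at about (212,198), the light bar at (250,205) and the hopper at (305,212). In the top view the push plate is at (351,230), the bar at (224,212) and the mailers at (217,197), (217,213) and (217,229). The black flat thing at (138,197) is the look-alike. I'll refine the station pose from the base plate and the light bar.

```bash
cat > geo.py <<'E'
import numpy as np,cv2
from scipy.spatial.transform import Rotation as Ro
def proj(P,i):
    K=i['intrinsics'];P=np.atleast_2d(P);c=(P-i['eye'])@i['rotation']
    c=c*[1,-1,-1];u=c@K.T;return u[:,:2]/u[:,2:]
def world(u,v,d,i):
    K=i['intrinsics'];x=(u-K[0,2])/K[0,0]*d;y=(v-K[1,2])/K[1,1]*d
    return np.stack([x,-y,-d],-1)@i['rotation'].T+i['eye']
def st(p,x,y,yaw):
    c,s=np.cos(yaw),np.sin(yaw);p=np.atleast_2d(p)
    return np.c_[x+c*p[:,0]-s*p[:,1],y+s*p[:,0]+c*p[:,1],p[:,2]]
E
python3 - <<'E'
from geo import *
from station import viewer
from scipy.optimize import least_squares
loc=np.array([[0,8,15],[0,-18,112],[0,90,85],[0,120,210]])/1e3
obs=np.array([[.517,.0565],[.5155,.031],[.528,.1365],[.533,.168]])
f=lambda q:(st(loc,*q)[:,:2]-obs).ravel()
r=least_squares(f,[.51,.05,-.13]);print(r.x,r.fun)
Z=np.load('top0.npz');p,d=Z['p'],Z['d'];i=viewer.camera_info('top')
v,u=np.mgrid[:384,:512];W=world(u,v,d,i)
# arch-top points
m=(abs(W[...,2]-.137)<.006)&(W[...,0]>.33)&(W[...,0]<.7)&(W[...,1]>-.03)&(W[...,1]<.08)&(p.min(2)>110)
A=W[m];print('arch',m.sum(),A.mean(0));(cx,cy),(w,h),a=cv2.minAreaRect(A[:,:2].astype(np.float32)*1000);print(cx,cy,w,h,a)
# plate
g=(abs(W[...,2]-.008)<.006)&(W[...,0]>.3)&(W[...,0]<.72)&(W[...,1]>-.22)&(W[...,1]<.3)&(p.max(2)<110)
g=cv2.morphologyEx(g.astype(np.uint8),cv2.MORPH_OPEN,np.ones((3,3)))
n,l,s,c=cv2.connectedComponentsWithStats(g);k=[j for j in range(1,n) if s[j,4]>200];B=W[np.isin(l,k)]
print('plate',len(B),cv2.minAreaRect(B[:,:2].astype(np.float32)*1000))
cv2.imwrite('pics/mask.png',cv2.resize(np.isin(l,k).astype(np.uint8)*255,(768,576)))
c=cv2.resize(p[130:300,170:380],None,fx=3.6,fy=3.6,interpolation=cv2.INTER_CUBIC)
for q,col in [(r.x,(255,0,255))]:
  for poly in [[[-150,-210,8],[150,-210,8],[150,210,8],[-150,210,8]],[[-145,-33,137],[145,-33,137],[145,-3,137],[-145,-3,137]],[[-62,120,210],[62,120,210]],[[0,-210,8],[0,210,8]]]:
    P=proj(st(np.array(poly)/1e3,*q),i);cv2.polylines(c,[np.round((P-[170,130]+.5)*3.6).astype(int)],True,col,1)
cv2.imwrite('pics/topc.png',c[:,:,::-1])
E
```

```text
[ 0.51690654  0.04842017 -0.12973274] [ 0.0009415  -0.00014705 -0.0009221  -0.00042856  0.00054977  0.00116386
 -0.00056916 -0.00058824]
arch 1382 [0.51790067 0.03128742 0.13645473]
512.8775634765625 30.92595672607422 29.796279907226562 289.6439514160156 81.8800277709961
plate 8099 ((515.8631591796875, 48.74873352050781), (418.0762023925781, 298.2308654785156), 81.95609283447266)
```

View pics/topc.png

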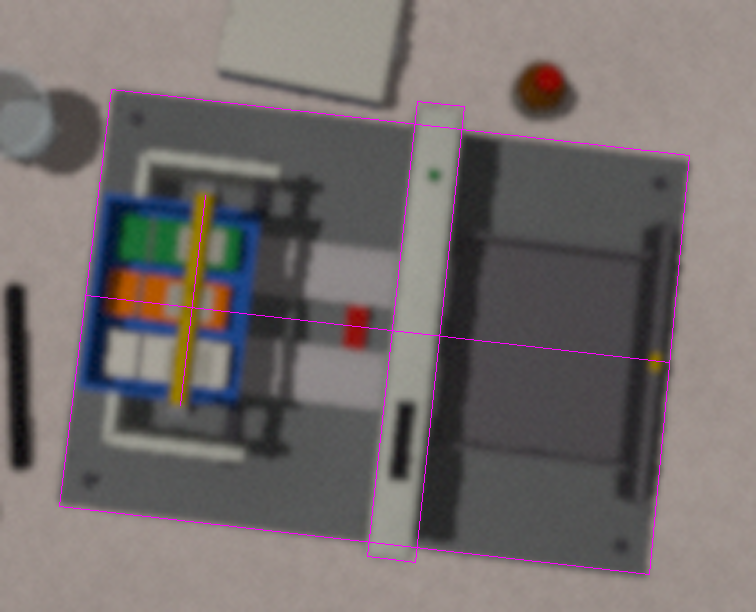

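Run:
```python
from geo import *
from station import viewer,solver,env
q=(0.516,0.0487,-0.141)
loc=lambda P:(np.atleast_2d(P)-[q[0],q[1],0])@np.array([[np.cos(q[2]),-np.sin(q[2]),0],[np.sin(q[2]),np.cos(q[2]),0],[0,0,1]])
for c in ['top','scene']:
    Z=np.load(c+'0.npz');p,d=Z['p'],Z['d'];i=viewer.camera_info(c)
    v,u=np.mgrid[:384,:512];L=loc(world(u,v,d,i).reshape(-1,3)).reshape(384,512,3)
    h=cv2.cvtColor(p,cv2.COLOR_RGB2HSV)
    y=(h[...,0]>18)&(h[...,0]<34)&(h[...,1]>120)&(h[...,2]>60)
    s=y&(abs(L[...,0])<.06)&(L[...,1]<-.1)&(L[...,1]>-.25); print(c,'stripe',s.sum(),L[s].mean(0) if s.any() else 0, L[s].min(0) if s.any() else 0,L[s].max(0) if s.any() else 0)
    b=y&(abs(L[...,0])<.1)&(abs(L[...,2]-.21)<.015); print('bar',b.sum(),L[b].mean(0),L[b].min(0),L[b].max(0))
    # push plate top, and end stop
    m=(abs(L[...,2]-.087)<.006)&(abs(L[...,0])<.11)&(L[...,1]<-.15)&(L[...,1]>-.23)
    if m.sum()>10: print('plate',m.sum(),L[m].mean(0),np.median(L[m],0),cv2.minAreaRect(L[m][:,:2].astype(np.float32)*1e3))
# IK test
yw=q[2]; ey=np.array([-np.sin(yw),np.cos(yw),0]);ex=np.array([np.cos(yw),np.sin(yw),0]);ez=np.array([0,0,1.])
def frame(lean,mode,sg=1):
    a=np.sin(lean)*ey-np.cos(lean)*ez; n=np.cos(lean)*ey+np.sin(lean)*ez
    z=sg*(ex if mode=='x' else n); return np.c_[np.cross(a,z),a,z]
for mode in 'xn':
  for sg in (1,-1):
    for lean in (35,40,45):
      for pt in ([0,-.205,.045],[0,-.04,.045],[0,-.25,.1]):
        w=st([pt],*q)[0];j=solver.inverse_kinematics(w,frame(np.radians(lean),mode,sg));print(mode,sg,lean,pt,None if j is None else np.round(j,2))
for mode in 'xn':
  for sg in (1,-1):
    for pt in ([0,.14,.185],[0,.02,.155],[0,.14,.3]):
        w=st([pt],*q)[0];j=solver.inverse_kinematics(w,frame(0,mode,sg));print('down',mode,sg,pt,None if j is None else np.round(j,2))
```

```text
top stripe 21 [ 2.17102142e-05 -1.82205044e-01  8.71829808e-02] [-0.00659442 -0.18638984  0.083646  ] [ 0.00559809 -0.17807226  0.09187615]
bar 287 [0.00062573 0.12002509 0.21471833] [-0.06261308  0.11431567  0.20890391] [0.06134836 0.12570611 0.22148067]
plate 294 [-0.00192952 -0.18200002  0.08623982] [-0.0020104  -0.18180713  0.0863286 ] ((-1.2622756958007812, -182.6824493408203), (9.889325141906738, 187.88587951660156), 89.95503997802734)
scene stripe 2 [ 0.00302192 -0.17929312  0.085784  ] [ 0.00171352 -0.18006364  0.08540407] [ 0.00433033 -0.17852261  0.08616392]
bar 134 [0.00225575 0.12344184 0.21258833] [-0.06242766  0.11648629  0.19671864] [0.07142127 0.1272113  0.21638144]
plate 140 [ 0.0080129  -0.17980688  0.08486061] [ 0.00795085 -0.1795199   0.08534597] ((4.7022705078125, -180.26864624023438), (11.561668395996094, 184.88027954101562), 89.88713836669922)
x 1 35 [0, -0.205, 0.045] [ 1.03  0.71 -0.56  1.86 -0.26  0.93  0.59]
x 1 35 [0, -0.04, 0.045] [ 0.83  0.66 -0.63  2.01 -0.37  0.71  0.44]
x 1 35 [0, -0.25, 0.1] [ 1.07  0.65 -0.53  1.78 -0.27  1.08  0.61]
x 1 40 [0, -0.2
[... 2406 characters left out ...]
 ]
down x 1 [0, 0.14, 0.3] [ 0.37  0.41 -1.02  1.61  0.35  1.32 -0.84]
down x -1 [0, 0.14, 0.185] [ 0.5   0.73 -1.32  1.75  0.74  1.27  2.  ]
down x -1 [0, 0.02, 0.155] [ 0.75  0.69 -1.31  1.88  0.73  1.17  2.18]
down x -1 [0, 0.14, 0.3] [ 0.51  0.56 -1.31  1.6   0.54  1.4   2.15]
down n 1 [0, 0.14, 0.185] [ 0.41  0.58 -1.1   1.75  0.56  1.17  0.57]
down n 1 [0, 0.02, 0.155] [ 0.56  0.46 -0.96  1.89  0.44  1.02  0.85]
down n 1 [0, 0.14, 0.3] [ 0.4   0.42 -1.06  1.61  0.38  1.33  0.72]
down n -1 [0, 0.14, 0.185] [ 0.18  0.43 -0.75  1.76  0.33  1.07 -2.39]
down n -1 [0, 0.02, 0.155] [ 0.29  0.35 -0.59  1.9   0.23  0.96 -2.12]
down n -1 [0, 0.14, 0.3] [ 0.32  0.37 -0.92  1.61  0.3   1.31 -2.36]
```

```bash
cat >> geo.py <<'E'
q=(0.516,0.0487,-0.141); yw=q[2]
ey=np.array([-np.sin(yw),np.cos(yw),0]);ex=np.array([np.cos(yw),np.sin(yw),0]);ez=np.array([0,0,1.])
def S(x,y,z): return st([[x,y,z]],*q)[0]
def loc(P): return (np.atleast_2d(P)-[q[0],q[1],0])@np.array([[np.cos(yw),-np.sin(yw),0],[np.sin(yw),np.cos(yw),0],[0,0,1]])
def frame(lean,mode='x',sg=1):
    a=np.sin(lean)*ey-np.cos(lean)*ez; n=np.cos(lean)*ey+np.sin(lean)*ez
    z=sg*(ex if mode=='x' else n); return np.c_[np.cross(a,z),a,z]
E
python3 - <<'E'
from geo import *
from station import *
from station import env,effector,viewer
print(env.sense()['t'])
effector.grasp(10)
F=frame(np.radians(40))
env.reach(S(0,-.30,.12),F)
env.movel(S(0,-.21,.048),rate=.15)
s=env.sense();print(s['t'],loc(s['ee_pos']),s['wrist_force'],s['gripper_width'])
print(np.round(s['tcp_rot']-F,3).tolist())
for c in ['wrist','scene']:
    p,d=viewer.read_camera(c);cv2.imwrite(f'pics/{c}1.png',p[:,:,::-1]);np.savez(f'{c}1.npz',p=p,d=d)
p=cv2.imread('pics/scene1.png');cv2.imwrite('pics/scene1c.png',cv2.resize(p[130:310,130:380],None,fx=3,fy=3))
E
```

```text
1.1
4.875 [[ 0.00050483 -0.21112395  0.04822347]] [ 0.36222473  0.52576499 -0.20519417] 0.00019921200247249176
[[-0.001, 0.001, -0.0], [-0.001, -0.001, -0.001], [0.001, -0.001, 0.001]]
```

View pics/wrist1.png

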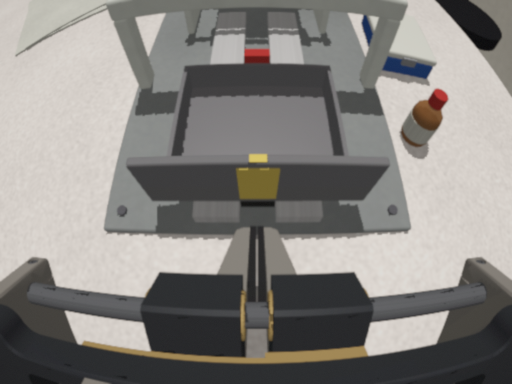

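View pics/scene1c.png

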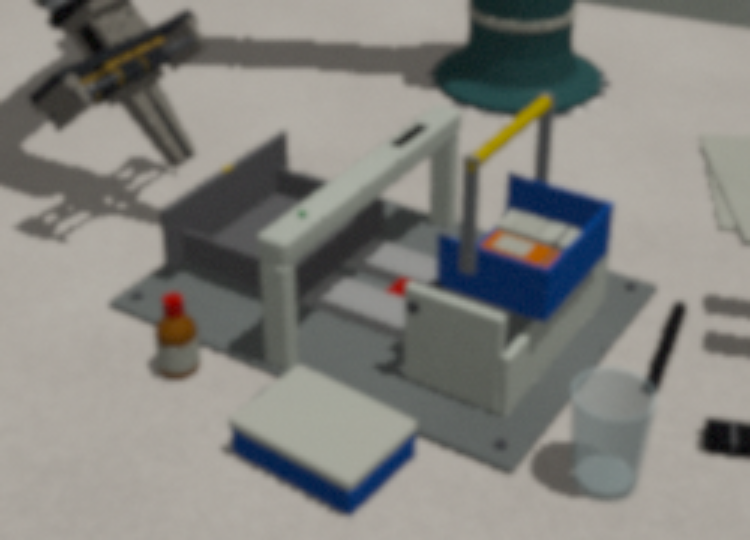

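In the wrist view the stripe, about (258,183), is in line with the closed, tapered fingertips, about (257,235). I'll push now.

Run:
```python
from geo import *
from station import env,effector,viewer
f0=env.sense()['wrist_force']
def rep():
    s=env.sense();f=s['wrist_force']-f0
    print(round(s['t'],2),np.round(loc(s['ee_pos'])[0]*1e3,1),'F',np.round([f@ex,f@ey,f[2]],1));return f
for y,r in [(-.19,.08),(-.17,.05),(-.13,.06),(-.09,.06),(-.06,.06),(-.045,.04)]:
    env.movel(S(0,y,.048),rate=r);f=rep()
    if np.linalg.norm(f)>15: print('stop');break
p,d=viewer.read_camera('wrist');cv2.imwrite('pics/wrist2.png',p[:,:,::-1])
p,d=viewer.read_camera('scene');cv2.imwrite('pics/scene2c.png',cv2.resize(p[130:310,130:380,::-1],None,fx=3,fy=3))
```

```text
5.38 [-1.000e-01 -1.892e+02  4.820e+01] F [ 1.1 -1.   0. ]
5.92 [  -0.  -169.8   48. ] F [0.5 0.1 0.6]
6.74 [-1.000e-01 -1.295e+02  4.820e+01] F [-0.4 -1.  -0.2]
7.56 [ -0.4 -89.3  48.2] F [ 0.7 -0.9 -0.5]
8.21 [ -0.4 -59.3  48.1] F [ 1.  -0.8  0.3]
8.73 [ -0.4 -44.2  48.1] F [0.1 0.1 0.4]
```

View pics/wrist2.png

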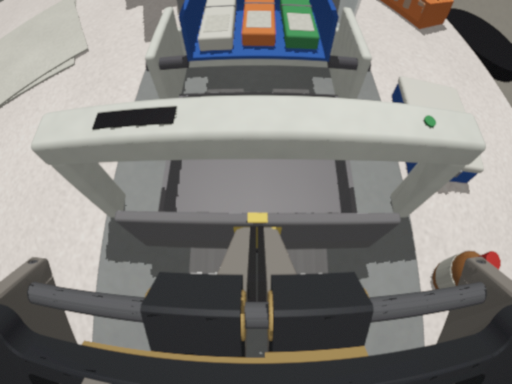

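View pics/scene2c.png

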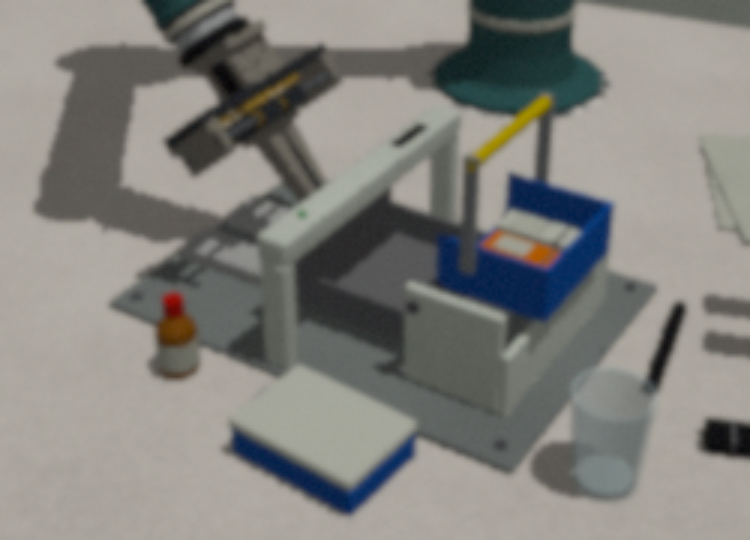

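The carriage is moving straight, with the stripe at (257,217) on the fingers' line and no skew. I'll finish the push in small steps with force checks.

Run:
```python
from geo import *
from station import env,effector,viewer
y=-.045;hit=0
while y<-.016:
    y+=.003 if y<-.038 else .002
    env.movel(S(0,y,.048),rate=.03)
    fs=[]
    for _ in range(3):
        s=env.sense();fs.append(s['wrist_force']);env.pause(.02)
    f=np.mean(fs,0)
    print(round(s['t'],2),round(y,3),np.round(loc(s['ee_pos'])[0]*1e3,1),'F',np.round([f@ex,f@ey,f[2]],1))
    if f@ey<-10: break
p,d=viewer.read_camera('wrist');cv2.imwrite('pics/wrist3.png',p[:,:,::-1])
p,d=viewer.read_camera('top');cv2.imwrite('pics/top3.png',p[:,:,::-1]);np.savez('top3.npz',p=p,d=d)
from station import tip_of
for c in ['top','wrist']:
  for n in ['carriage','end_stop','push_face']:print(c,n,[(np.round(loc(x['at'])[0],4).tolist(),round(x['score'],2)) for x in tip_of(c,n)[:2]])
```

```text
9.12 -0.042 [  0.1 -42.1  48. ] F [-0.1 -0.9 -0.5]
9.42 -0.039 [  0.2 -39.   48. ] F [ 0.5 -2.   0.5]
9.72 -0.036 [ -0.  -35.7  48. ] F [ 1.2 -1.2 -0.2]
10.02 -0.034 [ -0.1 -33.8  48. ] F [ 0.5 -2.2 -0.8]
10.32 -0.032 [ -0.1 -31.8  48. ] F [ 0.3 -2.  -0.7]
10.62 -0.03 [ -0.1 -29.8  48. ] F [ 0.4 -1.3 -0.1]
10.92 -0.028 [ -0.1 -27.7  48. ] F [ 0.1 -1.8 -0.2]
11.22 -0.026 [ -0.1 -25.8  48. ] F [ 0.6 -1.6 -0.2]
11.52 -0.024 [ -0.  -23.8  48. ] F [ 0.1 -1.6  0. ]
11.82 -0.022 [ -0.  -21.8  48.1] F [ 0.4 -1.8 -0.1]
12.12 -0.02 [ -0.1 -19.8  48. ] F [ 0.2 -1.7 -0.5]
12.42 -0.018 [ -0.1 -17.8  48. ] F [ 0.3 -1.5 -0.2]
12.72 -0.016 [ -0.1 -15.8  48. ] F [ 0.7 -2.1 -0.3]
top carriage [([0.0028, 0.0372, 0.022], 0.77)]
top end_stop [([0.0411, 0.1431, 0.0885], 0.51)]
top push_face [([-0.0016, -0.0308, 0.0559], 0.71)]
wrist carriage []
wrist end_stop []
wrist push_face [([0.0016, -0.0325, 0.0549], 0.59)]
```

Run:
```python
from geo import *
from station import viewer
Z=np.load('top3.npz');p,d=Z['p'],Z['d'];i=viewer.camera_info('top')
v,u=np.mgrid[:384,:512];L=loc(world(u,v,d,i).reshape(-1,3)).reshape(384,512,3)
cv2.imwrite('pics/top3c.png',cv2.resize(p[130:300,170:380,::-1],None,fx=3.6,fy=3.6,interpolation=cv2.INTER_CUBIC))
for x in (-.04,-.02,.02,.04):  # profile along y, tray floor & front wall top
    m=(abs(L[...,0]-x)<.004)&(L[...,1]>-.15)&(L[...,1]<.13)
    P=L[m];P=P[np.argsort(P[:,1])];print(x,[(int(a*1e3),int(b*1e3)) for a,b in P[:,1:]][::4])
```

```text
-0.04 [(-149, 217), (-146, 221), (-143, 221), (-139, 224), (-136, 230), (-133, 231), (-131, 231), (-130, 228), (-128, 172), (-127, 209), (-125, 207), (-125, 208), (-124, 19), (-122, 200), (-121, 21), (-120, 201), (-119, 198), (-117, 196), (-115, 196), (-113, 196), (-111, 191), (-109, 192), (-107, 190), (-106, 187), (-105, 188), (-103, 184), (-102, 22), (-101, 175), (-100, 21), (-96, 20), (-93, 20), (-92, 174), (-90, 21), (-89, 23), (-88, 173), (-86, 169), (-84, 26), (-81, 17), (-77, 22), (-74, 20), (-72, 23), (-67, 20), (-65, 23), (-62, 22), (-57, 21), (-54, 21), (-52, 21), (-49, 20), (-44, 21), (-32, 135), (-30, 135), (-27, 139), (-24, 139), (-20, 136), (-18, 135), (-16, 142), (-14, 135), (-11, 136), (-9, 136), (-7, 135), (-5, 28), (-4, 136), (-3, 27), (0, 25), (3, 26), (6, 23), (9, 29), (12, 29), (16, 26), (19, 26), (22, 28), (26, 26), (29, 27), (32, 27), (34, 25), (39, 25), (42, 23), (45, 28), (47, 24), (52, 23), (55, 26), (57, 23), (62, 24), (65, 24), (67, 24), (70, 28), (73, 23), (77, 23), (80, 21), (83, 23), (86, 24), (88, 28), (90, 22), (93, 84), (95, 91), (98, 101), (101, 106
[... 3183 characters left out ...]
-60, 23), (-57, 22), (-53, 22), (-50, 23), (-47, 20), (-32, 132), (-30, 133), (-27, 136), (-24, 133), (-22, 136), (-20, 135), (-16, 135), (-13, 139), (-11, 134), (-9, 134), (-6, 27), (-6, 138), (-4, 132), (-3, 121), (-1, 24), (3, 26), (6, 24), (8, 23), (13, 19), (16, 26), (19, 24), (21, 24), (26, 30), (29, 23), (32, 27), (36, 28), (38, 24), (41, 19), (44, 27), (47, 26), (51, 25), (54, 27), (57, 23), (60, 23), (64, 26), (67, 26), (70, 26), (74, 25), (77, 23), (80, 30), (83, 22), (87, 23), (90, 22), (91, 87), (96, 84), (98, 89), (100, 103), (103, 104), (107, 104), (110, 102), (112, 104), (114, 213), (115, 104), (116, 216), (117, 106), (118, 213), (119, 216), (120, 216), (123, 211), (125, 211)]
```

View pics/top3c.png

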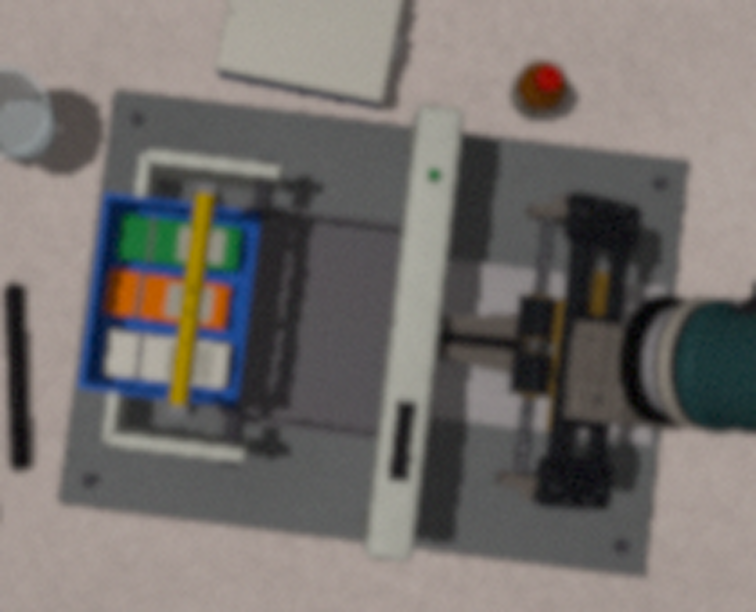

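View pics/wrist3.png

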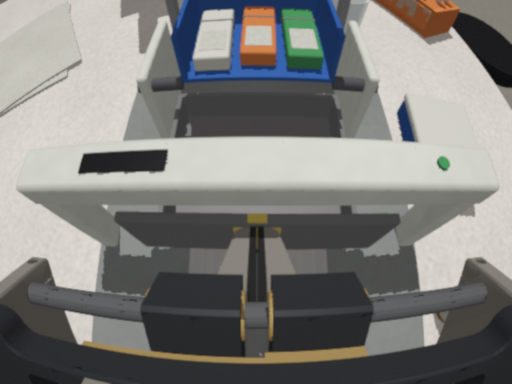

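Run:
```python
from geo import *
from station import viewer,env
i=viewer.camera_info('wrist');print(i)
s=env.sense();print(s['t'],s['wrist_force'])
K=np.array(i['intrinsics']);T=i['T_tool_cam']
def ray(u,v):
    x,y=u-K[0,2],v-K[1,2];r=np.hypot(x,y);th=r/K[0,0]
    dc=np.array([np.sin(th)*x/r,-np.sin(th)*y/r,-np.cos(th)])
    R=s['tcp_rot'];o=s['ee_pos']+R@T[:3,3];return o,R@T[:3,:3]@dc
def atz(u,v,z):
    o,d=ray(u,v);return loc(o+d*(z-o[2])/d[2])[0]
for (u,v,z) in [(257,213,.087),(257,223,.087),(120,213,.087),(395,213,.087),(178,205,.056),(257,142,.137),(257,185,.137),(24,187,.137),(495,192,.137)]:
    print(u,v,z,np.round(atz(u,v,z)*1e3,1))
c=cv2.imread('pics/wrist3.png');cv2.imwrite('pics/w3c.png',cv2.resize(c[130:300,80:440],None,fx=2.2,fy=2.2,interpolation=cv2.INTER_CUBIC))
```

```text
{'intrinsics': array([[297.31863964,   0.        , 256.43671874],
       [  0.        , 297.31863964, 196.16837349],
       [  0.        ,   0.        ,   1.        ]]), 'T_tool_cam': array([[ 1.86278145e-04, -9.61815551e-01, -2.73698394e-01,
        -7.81259314e-02],
       [-1.56524348e-04,  2.73698367e-01, -9.61815564e-01,
        -2.05742981e-01],
       [ 9.99999970e-01,  2.22005682e-04, -9.95635283e-05,
        -4.72766926e-04],
       [ 0.00000000e+00,  0.00000000e+00,  0.00000000e+00,
         1.00000000e+00]])}
13.1333 [-0.42113672 -1.58969201 -0.22127171]
257 213 0.087 [ -0.2 -23.9  87. ]
257 223 0.087 [ -0.2 -30.3  87. ]
120 213 0.087 [-89.6 -24.7  87. ]
395 213 0.087 [ 90.1 -24.7  87. ]
178 205 0.056 [-58.9  -6.   56. ]
257 142 0.137 [ -0.3  -6.4 137. ]
257 185 0.137 [ -0.3 -29.6 137. ]
24 187 0.137 [-132.2  -29.3  137. ]
495 192 0.137 [135.3 -32.5 137. ]
```

View pics/w3c.png

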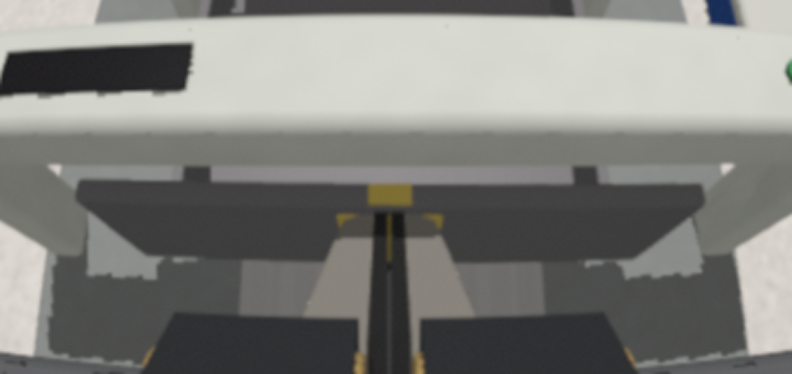

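Run:
```python
from geo import *
from station import viewer,env
Z=np.load('top3.npz');p,d=Z['p'],Z['d'];i=viewer.camera_info('top')
v,u=np.mgrid[:384,:512];L=loc(world(u,v,d,i).reshape(-1,3)).reshape(384,512,3)
m=(abs(L[...,0])<.008)&(L[...,1]>-.09)&(L[...,1]<-.03)&(L[...,2]<.13)&(L[...,2]>.03);P=L[m];P=P[np.argsort(P[:,1])]
print([(int(a*1e3),int(b*1e3)) for a,b in P[:,1:]][::3])
# expected axis at those y
for y in (-60,-50,-40): print(y, 48+(-15.8-y)/np.tan(np.radians(40)))
p,d=viewer.read_camera('scene');i=viewer.camera_info('scene')
L=loc(world(u,v,d,i).reshape(-1,3)).reshape(384,512,3);np.savez('scene3.npz',p=p,d=d)
cv2.imwrite('pics/scene3c.png',cv2.resize(p[140:270,160:360,::-1],None,fx=4,fy=4,interpolation=cv2.INTER_CUBIC))
# plate face: x>75 part of push plate
m=(abs(L[...,0]-.085)<.012)&(L[...,1]>-.09)&(L[...,1]<.03)&(L[...,2]>.03)&(L[...,2]<.095);P=L[m]
print('plate end',[(int(a*1e3),int(b*1e3),int(c*1e3)) for a,b,c in P][::4])
m=(abs(L[...,2]-.056)<.004)&(abs(L[...,0])<.08)&(L[...,1]>-.05)&(L[...,1]<.12);P=L[m]
print('rim',[(int(a*1e3),int(b*1e3),int(c*1e3)) for a,b,c in P][::4])
```

```text
[(-88, 117), (-87, 119), (-84, 125), (-82, 122), (-81, 125), (-79, 128), (-76, 129), (-73, 115), (-71, 126), (-70, 126), (-69, 127), (-68, 124), (-67, 122), (-66, 124), (-65, 120), (-65, 122), (-64, 118), (-63, 119), (-62, 119), (-61, 119), (-60, 117), (-60, 115), (-59, 116), (-58, 107), (-57, 112), (-55, 109), (-54, 107), (-54, 101), (-53, 107), (-52, 107), (-51, 102), (-50, 106), (-49, 101), (-49, 100), (-47, 98), (-46, 99), (-45, 97), (-44, 98), (-43, 92), (-43, 95), (-42, 94), (-41, 91), (-40, 90), (-38, 92), (-38, 87)]
-60 100.67550879266409
-50 88.75797286672199
-40 76.84043694077988
plate end [(73, -27, 85), (79, -26, 83), (85, -25, 83), (93, -26, 85), (75, -26, 75), (93, -26, 81), (77, -25, 73), (90, -25, 77), (94, -32, 74), (87, -24, 72), (94, -29, 72), (80, -26, 65), (89, -26, 67), (95, -28, 66), (79, -27, 58), (90, -25, 62), (75, -23, 54), (95, -28, 60), (83, -25, 54), (74, -18, 52), (95, -32, 56), (86, -25, 53), (75, -21, 48), (75, -8, 53), (95, -32, 52), (88, -25, 51), (75, -18, 46), (76, -4, 51), (75, 7, 56), (91, -25, 50), (75, -24, 41), (75, -11, 45), (77, 2, 52), (75
[... 403 characters left out ...]
38), (76, 8, 31), (75, 22, 36), (74, 19, 31), (77, 24, 31)]
rim [(-75, -24, 58), (-65, -25, 56), (-75, -17, 54), (-71, -18, 52), (-74, -6, 55), (-66, -15, 52), (-72, 4, 55), (-70, 0, 52), (-74, 13, 54), (-69, 12, 53), (-71, 24, 56), (-68, 29, 56), (-26, -23, 57), (-71, 34, 53), (-17, -25, 54), (-2, -24, 59), (-70, 61, 52), (-7, -25, 53), (15, -25, 58), (16, -25, 56), (15, -26, 52), (40, -25, 59), (44, -22, 59), (46, -25, 56), (47, -24, 54), (60, -25, 54), (65, -24, 54), (72, -23, 55), (75, -17, 56), (76, -10, 55), (75, -8, 53), (70, 1, 53), (75, 7, 56), (74, 10, 53), (76, 14, 52), (72, 27, 55), (75, 32, 55), (26, 105, 54), (72, 42, 54), (77, 49, 57), (76, 48, 52), (73, 58, 55), (77, 63, 56)]
```

View pics/scene3c.png

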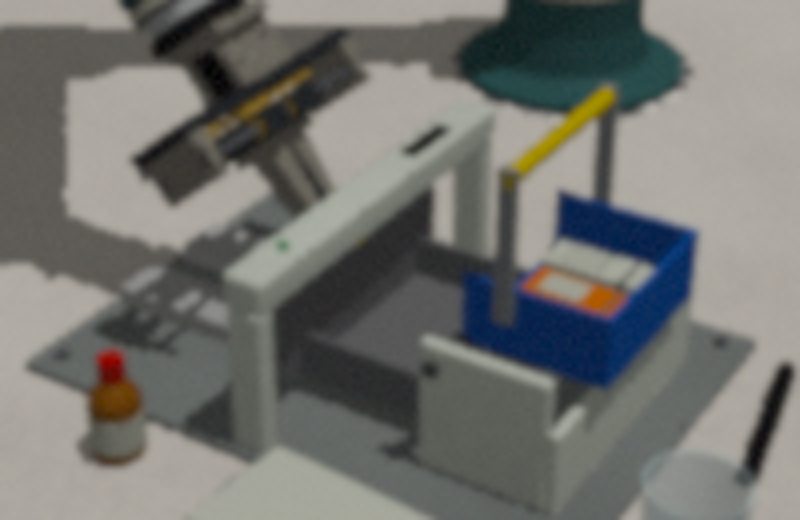

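The scene depth puts the plate's inner face at y = -25 mm, so the carriage is at about 40 mm and 5 mm short of home. The finger ends lie some 15 mm behind the nominal TCP. I'll push on until the stop is felt.

Run:
```python
from geo import *
from station import env,effector,viewer
y=-.016
while y<.004:
    y+=.0015
    env.movel(S(0,y,.048),rate=.03)
    fs=[]
    for _ in range(3):
        s=env.sense();fs.append(s['wrist_force']);env.pause(.02)
    f=np.mean(fs,0)
    print(round(s['t'],2),round(y,4),np.round(loc(s['ee_pos'])[0]*1e3,1),'F',np.round([f@ex,f@ey,f[2]],1))
    if f@ey<-8: break
p,d=viewer.read_camera('scene');i=viewer.camera_info('scene');v,u=np.mgrid[:384,:512]
L=loc(world(u,v,d,i).reshape(-1,3)).reshape(384,512,3);np.savez('scene4.npz',p=p,d=d)
for n in ('scene3.npz','scene4.npz'):
    L=loc(world(u,v,np.load(n)['d'],i).reshape(-1,3)).reshape(384,512,3)
    m=(abs(L[...,0])<.09)&(L[...,1]>-.045)&(L[...,1]<-.005)&(L[...,2]>.06)&(L[...,2]<.085);print(n,m.sum(),np.median(L[m],0), np.polyfit(L[m][:,0],L[m][:,1],1))
p,d=viewer.read_camera('wrist');cv2.imwrite('pics/wrist4.png',p[:,:,::-1])
```

```text
13.47 -0.0145 [  0.  -14.6  48. ] F [ 0.5 -2.1  0.3]
13.77 -0.013 [  0.  -12.9  48. ] F [ 1.  -1.6 -0.2]
14.07 -0.0115 [ -0.  -11.3  48. ] F [ 0.8 -2.3 -0.7]
14.37 -0.01 [  0.1 -10.2  48. ] F [-0.1 -3.3  0.8]
14.67 -0.0085 [ 0.2 -9.8 47.8] F [-1.2 -7.9  3.2]
14.97 -0.007 [ 0.4 -9.7 47.6] F [ -2.9 -12.3   6. ]
scene3.npz 293 [ 0.00666063 -0.0253617   0.0732702 ] [-0.00560587 -0.02534155]
scene4.npz 304 [ 0.00977215 -0.01991376  0.07326739] [-0.00748377 -0.02010505]
```

View pics/wrist4.png

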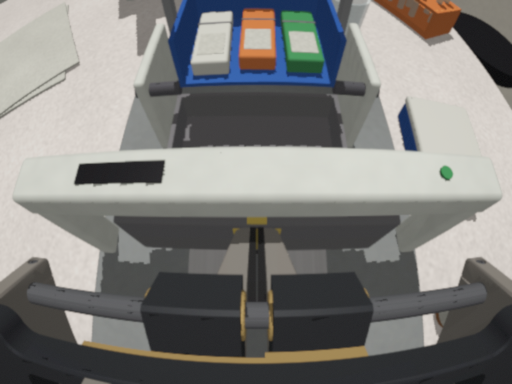

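The stop was felt at 12 N, and the depth puts the plate's inner face at y = -20 mm, so the carriage is home at about 45 mm. Next I'll retreat and go behind the hopper's bar.

Run:
```python
from geo import *
from station import env,effector,viewer,tip_of
env.movel(S(0,-.10,.048),rate=.15)
env.movel(S(0,-.16,.36),rate=.3)
p,d=viewer.read_camera('scene');i=viewer.camera_info('scene');v,u=np.mgrid[:384,:512]
L=loc(world(u,v,d,i).reshape(-1,3)).reshape(384,512,3)
m=(abs(L[...,0])<.09)&(L[...,1]>-.045)&(L[...,1]<-.005)&(L[...,2]>.06)&(L[...,2]<.085);print(m.sum(),np.median(L[m],0), np.polyfit(L[m][:,0],L[m][:,1],1))
F=frame(0)
env.reach(S(0,.152,.34),F)
s=env.sense();print(s['t'],loc(s['ee_pos']),s['wrist_force'])
env.movel(S(0,.152,.165),rate=.15)
s=env.sense();print(s['t'],loc(s['ee_pos']),s['wrist_force'])
p,d=viewer.read_camera('scene');cv2.imwrite('pics/scene5c.png',cv2.resize(p[120:300,150:400,::-1],None,fx=3,fy=3,interpolation=cv2.INTER_CUBIC))
p,d=viewer.read_camera('wrist');cv2.imwrite('pics/wrist5.png',p[:,:,::-1])
```

```text
299 [ 0.00643609 -0.019969    0.07347256] [-0.00414006 -0.02015551]
18.4167 [[0.00067111 0.15042134 0.33910719]] [-0.60541156 -0.09162906  0.27116748]
19.7333 [[0.00048092 0.15246729 0.16591269]] [0.06836833 0.17801668 0.95179142]
```

View pics/scene5c.png

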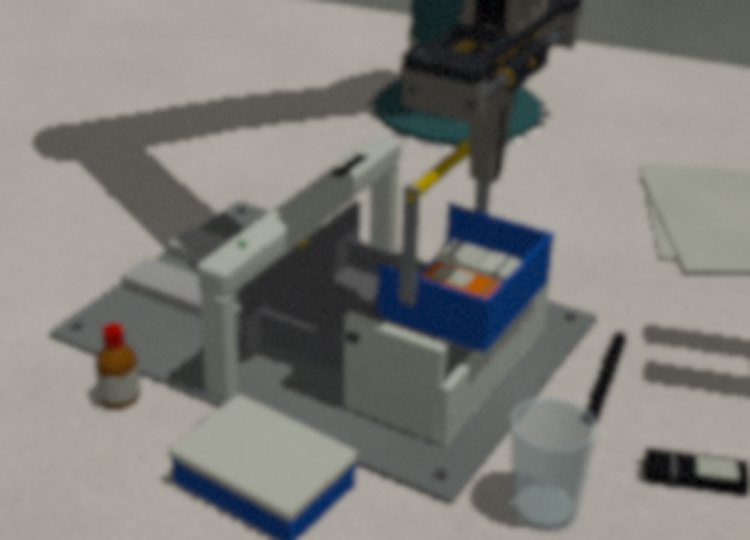

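View pics/wrist5.png

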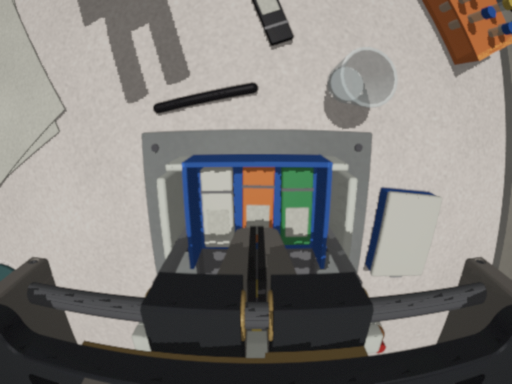

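The fingers are behind the bar: tip at about (483,210) in the scene crop, bar end at (467,150). The carriage is still at 45 mm. Now I'll swing the hopper along the bar's arc.

Run:
```python
from geo import *
from station import env,effector,viewer
def bar(th):
    a=np.arctan2(.125,.03)+th;r=np.hypot(.03,.125);return .09+r*np.cos(a),.085+r*np.sin(a)
def go(th,off=.016,rate=.04):
    y,z=bar(th);env.movel(S(0,y+off,z-.045),rate=rate)
    s=env.sense();f=s['wrist_force'];print(round(s['t'],2),round(th,2),np.round(loc(s['ee_pos'])[0]*1e3,1),'F',np.round([f@ex,f@ey,f[2]],1));return np.linalg.norm(f)
for o in (.024,.02,.016): go(0,o)
for th in np.arange(.1,.86,.075):
    if go(th)>25: print('high');break
p,d=viewer.read_camera('scene');cv2.imwrite('pics/scene6c.png',cv2.resize(p[120:300,150:400,::-1],None,fx=3,fy=3,interpolation=cv2.INTER_CUBIC))
```

```text
20.18 0 [  0.2 143.5 165.1] F [0.  0.6 0.3]
20.43 0 [1.000e-01 1.397e+02 1.650e+02] F [0.1 0.  0. ]
20.68 0 [ -0.2 136.4 165.2] F [-0.4  0.3  1.4]
21.16 0.1 [  0.2 123.  167.6] F [-0.8  3.1  1.9]
21.55 0.18 [  0.2 112.8 168.1] F [0.5 1.9 0.8]
21.94 0.25 [  0.  103.  168.3] F [0.5 0.8 1.3]
22.33 0.32 [-1.000e-01  9.360e+01  1.678e+02] F [1.5 0.1 0.4]
22.73 0.4 [-1.000e-01  8.400e+01  1.666e+02] F [-0.1  0.3  0. ]
23.12 0.47 [-1.000e-01  7.460e+01  1.646e+02] F [0.4 0.8 0.9]
23.51 0.55 [ -0.   65.3 161.9] F [-0.4  0.3 -0.3]
23.9 0.62 [ -0.   56.2 158.6] F [-0.3  0.7  0.5]
24.29 0.7 [-1.000e-01  4.750e+01  1.546e+02] F [ 0.  -0.4 -0.4]
24.68 0.77 [-1.000e-01  3.910e+01  1.499e+02] F [-0.8  0.1  0.3]
25.07 0.85 [-1.000e-01  3.110e+01  1.447e+02] F [ 0.2 -0.2 -0.8]
```

View pics/scene6c.png

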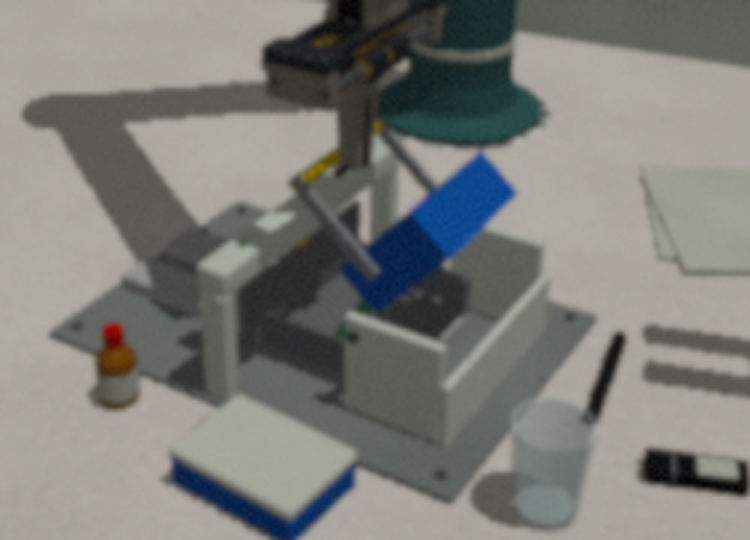

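The hopper has tipped to about 0.85 rad: bar at (325,165), the green mailer sliding out at (360,310). I'll continue to the hard stop.

Run:
```python
from geo import *
from station import env,effector,viewer
def bar(th):
    a=np.arctan2(.125,.03)+th;r=np.hypot(.03,.125);return .09+r*np.cos(a),.085+r*np.sin(a)
th=.85
while th<1.06:
    th+=.03 if th<.91 else .015
    y,z=bar(th);env.movel(S(0,y+.016,z-.045),rate=.03)
    fs=[]
    for _ in range(3):
        s=env.sense();fs.append(s['wrist_force']);env.pause(.02)
    f=np.mean(fs,0);print(round(s['t'],2),round(th,3),np.round(loc(s['ee_pos'])[0]*1e3,1),'F',np.round([f@ex,f@ey,f[2]],1))
    if f@ey>10: break
env.pause(.3)
i=viewer.camera_info('scene');p,d=viewer.read_camera('scene');np.savez('scene7.npz',p=p,d=d)
cv2.imwrite('pics/scene7c.png',cv2.resize(p[120:300,150:400,::-1],None,fx=3,fy=3,interpolation=cv2.INTER_CUBIC))
v,u=np.mgrid[:384,:512];L=loc(world(u,v,d,i).reshape(-1,3)).reshape(384,512,3)
h=cv2.cvtColor(p,cv2.COLOR_RGB2HSV);b=(h[...,0]>18)&(h[...,0]<34)&(h[...,1]>120)&(abs(L[...,0])<.1)&(L[...,2]>.15)&(L[...,2]<.22);c=np.median(L[b],0)
print('bar',b.sum(),c,'theta',np.arctan2(c[2]-.085,c[1]-.09)-np.arctan2(.125,.03))
m=(abs(L[...,0])<.09)&(L[...,1]>-.045)&(L[...,1]<-.005)&(L[...,2]>.06)&(L[...,2]<.085);print(m.sum(),np.median(L[m],0), np.polyfit(L[m][:,0],L[m][:,1],1))
```

```text
25.43 0.88 [ -0.   28.6 142.6] F [ 0.4  1.  -0.3]
25.76 0.91 [  0.   25.6 140.3] F [ 0.1  1.3 -0.7]
26.06 0.925 [  0.   24.2 139.1] F [ 0.9  1.8 -0.6]
26.36 0.94 [1.000e-01 2.260e+01 1.379e+02] F [ 0.8  1.9 -0.4]
26.66 0.955 [  0.   21.7 136.8] F [0.9 3.  1.3]
26.96 0.97 [  0.2  21.6 136.1] F [-0.2  6.   3.5]
27.26 0.985 [  0.4  21.6 135.3] F [-0.6  7.6  5.2]
27.56 1.0 [  0.6  21.6 134.5] F [-0.4 10.3  7.1]
bar 54 [0.03285083 0.01020819 0.18391046] theta 0.9143624741836587
270 [ 0.01738024 -0.01993205  0.07352065] [-0.00350365 -0.02006695]
```

View pics/scene7c.png

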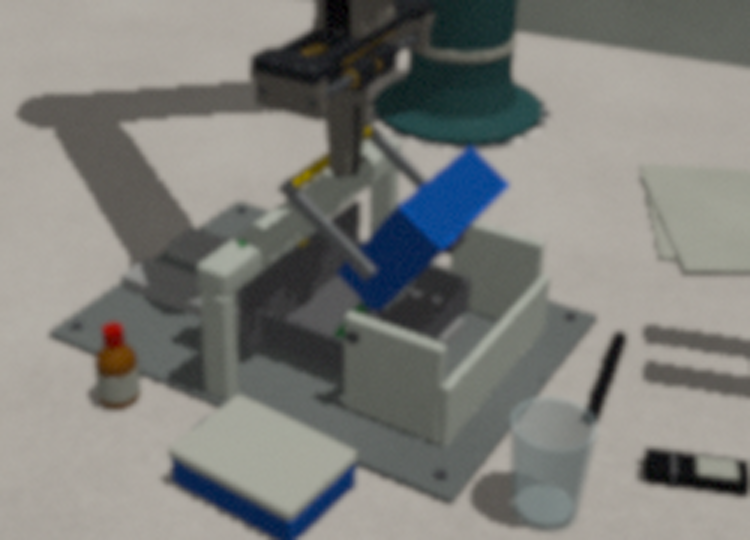

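Run:
```python
from geo import *
from station import env,effector,viewer,tip_of
env.movel(S(0,.036,.137),rate=.06)
env.movel(S(0,.036,.34),rate=.15)
s=env.sense();print(s['t'],s['wrist_force'])
env.reach(S(0,-.17,.36),frame(np.radians(35)))
print(env.sense()['t'])
for c in ['scene','top','wrist']:
    p,d=viewer.read_camera(c);np.savez(c+'8.npz',p=p,d=d);cv2.imwrite(f'pics/{c}8.png',p[:,:,::-1])
    if c!='wrist':
        for n in ['hopper_bar','carriage','mailer1']:print(c,n,[(np.round(loc(x['at'])[0],3).tolist(),round(x['score'],2)) for x in tip_of(c,n)[:4]])
p=cv2.imread('pics/top8.png');a=cv2.resize(p[130:300,170:380],None,fx=3.6,fy=3.6,interpolation=cv2.INTER_CUBIC);cv2.imwrite('pics/top8c.png',a)
p=cv2.imread('pics/scene8.png');cv2.imwrite('pics/scene8c.png',cv2.resize(p[130:290,190:380],None,fx=4,fy=3.7,interpolation=cv2.INTER_CUBIC))
```

```text
29.9 [ 0.18966013 -0.67359495  0.5094374 ]
30.8417
scene hopper_bar []
scene carriage [([-0.002, 0.046, 0.02], 0.97)]
scene mailer1 [([0.019, 0.362, -0.0], 0.68), ([0.041, 0.073, 0.061], 0.4), ([0.205, 0.071, 0.005], 0.31)]
top hopper_bar [([0.001, 0.008, 0.176], 0.8)]
top carriage [([0.006, 0.042, 0.023], 0.96), ([-0.035, 0.074, 0.06], 0.27)]
top mailer1 [([0.018, 0.359, -0.003], 0.89), ([-0.0, 0.072, 0.061], 0.79), ([-0.035, 0.071, 0.064], 0.73), ([0.042, 0.068, 0.06], 0.68)]
```

View pics/top8c.png

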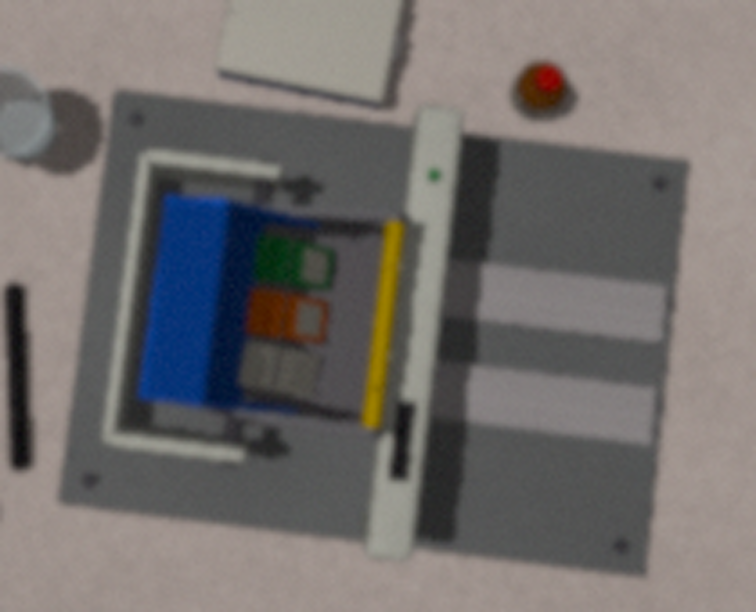

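View pics/wrist8.png

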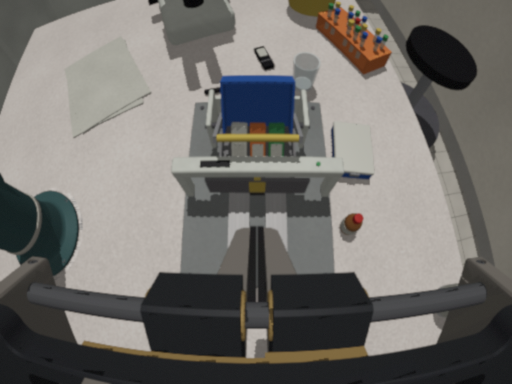

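View pics/scene8c.png

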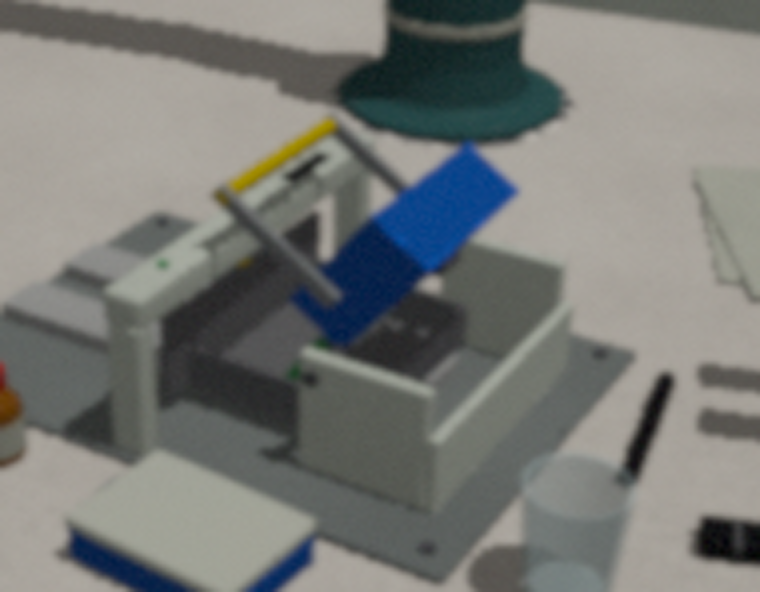

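Run:
```python
from geo import *
from station import viewer,env
i=viewer.camera_info('top');Z=np.load('top8.npz');p,d=Z['p'],Z['d'];v,u=np.mgrid[:384,:512]
L=loc(world(u,v,d,i).reshape(-1,3)).reshape(384,512,3)
for x in (-.04,0,.04):
    m=(abs(L[...,0]-x)<.01)&(L[...,1]>.01)&(L[...,1]<.11)&(L[...,2]<.12)
    P=L[m];o=[]
    for y in np.arange(.012,.11,.006):
        k=abs(P[:,1]-y)<.003
        if k.sum(): o.append((int(y*1e3),int(np.median(P[k,2])*1e3)))
    print(x,o)
    k=(P[:,1]>.045)&(P[:,1]<.08)&(P[:,2]>.035);print(np.polyfit(P[k,1],P[k,2],1))
print(env.sense()['t'])
```

```text
-0.04 [(12, 25), (18, 27), (24, 25), (30, 24), (36, 25), (42, 40), (48, 52), (54, 61), (60, 73), (66, 82), (72, 92), (78, 101), (84, 98), (90, 94), (96, 101), (102, 109), (108, 115)]
[ 1.65154413 -0.02663696]
0 [(12, 26), (18, 24), (24, 24), (30, 26), (36, 29), (42, 45), (48, 55), (54, 63), (60, 73), (66, 81), (72, 91), (78, 99), (84, 97), (90, 94), (96, 100), (102, 109), (108, 115)]
[ 1.5274423  -0.01859727]
0.04 [(12, 26), (18, 25), (24, 26), (30, 27), (36, 27), (42, 43), (48, 54), (54, 64), (60, 72), (66, 83), (72, 93), (78, 100), (84, 97), (90, 95), (96, 99), (102, 109), (108, 115)]
[ 1.58464874 -0.02231591]
31.2917
```

The mailers lean at about 57°: lower ends on the tray floor, upper ends just at the hopper lip. Their origins are at about carriage y = +28 mm and z = +38 mm, inside the limits. I'll check rest, the carriage pose and the bystanders before handing in.

Run:
```python
from geo import *
from station import viewer,env
env.pause(1.5)
P0=np.load('top8.npz');p,d=viewer.read_camera('top');i=viewer.camera_info('top');v,u=np.mgrid[:384,:512]
def an(d):
    L=loc(world(u,v,d,i).reshape(-1,3)).reshape(384,512,3)
    return [round(float(np.median(L[(abs(L[...,0]-x)<.01)&(abs(L[...,1]-.06)<.006)&(L[...,2]<.12)][:,2])*1e3),1) for x in (-.04,0,.04)]
print('z at y=60:',an(P0['d']),an(d))
print('img diff mailer region',np.abs(p[190:245,230:270].astype(int)-P0['p'][190:245,230:270]).mean())
q0=np.load('top0.npz')['p'].astype(int);D=np.abs(q0-p).max(2)
for n,(x0,y0,x1,y1) in dict(slidebox=(225,110,290,162),jar=(155,145,192,180),marker=(165,200,185,265),dropper=(308,143,334,165)).items():print(n,D[y0:y1,x0:x1].mean().round(1),(D[y0:y1,x0:x1]>50).sum())
ps,ds=viewer.read_camera('scene');i2=viewer.camera_info('scene')
L=loc(world(u,v,ds,i2).reshape(-1,3)).reshape(384,512,3)
m=(abs(L[...,0])<.09)&(L[...,1]>-.045)&(L[...,1]<-.005)&(L[...,2]>.06)&(L[...,2]<.085);print('plate',np.median(L[m],0), np.polyfit(L[m][:,0],L[m][:,1],1))
h=cv2.cvtColor(ps,cv2.COLOR_RGB2HSV);b=(h[...,0]>18)&(h[...,0]<34)&(h[...,1]>120)&(abs(L[...,0])<.1)&(L[...,2]>.15)&(L[...,2]<.22);c=np.median(L[b],0)
print('bar',c,np.arctan2(c[2]-.085,c[1]-.09)-np.arctan2(.125,.03));print(env.sense()['t'],env.sense()['wrist_force'])
```

```text
z at y=60: [73.3, 73.6, 72.1] [72.6, 72.7, 73.1]
img diff mailer region 2.125757575757576
slidebox 2.3 0
jar 2.3 0
marker 2.6 0
dropper 2.8 0
plate [ 0.01883073 -0.01993808  0.07254862] [-0.00552517 -0.01994099]
bar [0.00409531 0.00909521 0.18401039] 0.9206466842877705
32.8917 [ 0.75066293 -0.15316351 -0.68750582]
```

All at rest: the plate's inner face is at y = -20 mm (carriage about 45 mm), the hopper is well past 0.9 rad, and the bystanders have not moved. I'm handing in.

```bash
python3 -c "
from station import workorder;print(workorder.finish_job())"
```

```text
the job is handed in; nothing more can be done
None
```

I pushed the carriage home, tipped the hopper to its stop and handed the job in at about 33 s. By my measurements every end condition is met; the system reported no verdict.

- **Carriage:** I pushed on the stripe with the tool leaned 40° until the end stop was felt at about 12 N. The last depth check put its origin at station y of about 45 mm, with skew under 0.01 rad, and it did not shift while the mailers came out.
- **Hopper:** I pulled it forward by its bar along the arc until it stopped at about 10 N. The arm's position there gives about 0.955 rad. The depth image reads 0.92 rad, from the bar's visible surface.
- **Mailers:** All three slid out and are at rest. They do not lie flat: they lean at about 57°, with their lower ends on the tray floor and their upper ends just at the hopper's lip. Their origins are near carriage y = +28 mm, z = +38 mm, inside the stated limits (below 61 mm in y, below 55 mm in z). I left them as they were.
- **Bystanders:** The top camera shows no change at any of the four. The look-alike, the black flat case at top-view pixel (138,197), was never approached.
- **Disagreements:**
  - The fingertips made contact about 15 mm behind the nominal TCP, so I went by force and depth rather than TCP position.
  - The network put the carriage at y = 42 mm (top) and 46 mm (scene), against my 45 mm.

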